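# Let the charcoal grill's grate down

### The arm

A 6-joint arm with a two-finger parallel gripper is mounted at the origin on the work surface. World frame = base frame: x ahead of the robot, y to its left, z up, the work surface at z = 0. Lengths are in mm, angles in degrees, forces in N, time in s.
With the tool pointing down it reaches from about 300 to 850 mm from the base axis. Payload 4.2 kg.
Tool frame: the origin (TCP) lies midway between the tips of the shut fingers; the grasp point (between the pads) lies 19 mm behind it; x points along the fingers, y is the direction in which the jaws open and shut, and the axes are right-handed (so a half turn about x gives the same grasp; the last joint's range is limited). The gripper opens to 91 mm and grips with 3 to 60 N. Pads are 32 mm wide; open, the fingers measure 118 mm over their backs; the gripper's body (76 mm by 178 mm) begins 60 mm behind the grasp point.
Start: joints at [-72.88, 18.312, 89.639, -0, 72.044, -1.146], TCP at [180.224, -546.043, 213.976] pointing down, gripper open.
Joint ranges: [-177.97, 177.97], [-48.28, 115.42], [12.27, 149.76], [-77.06, 257.06], [2.81, 150.46], [-146.56, 146.56]. Speed limits (degrees/s): [147.25, 147.25, 180, 180, 180, 180].

### API

Orientations are given as [roll, pitch, yaw] about the fixed x, y, z axes, in that order (R = Rz(yaw) Ry(pitch) Rx(roll)).
In Python, from workcell import env gives the robot as it stands.
- The arm moves only by the shell command python3 -m handwheel 'ROWS' [FORCE]. ROWS is text: rows parted by semicolons, each of 7 numbers parted by spaces: the turn, a rotation vector about the tool's x, y, z in degrees, then the shift along the tool's x, y, z in m, then the finger opening in m, from 0 to 0.0912. In form: rx ry rz x y z grip; .... A call has 1 to 12 rows; each row is the pose to reach, as a shift and turn from the pose commanded when the call began, along the tool's axes at that moment; what a row does not reach only later rows make up. A row lasts 1/12 s, in which the tool goes at most 41.7 mm and 7.16 degrees, less where a joint would pass 70% of its speed; a pose out of reach is approached as far as the arm can. A call with a gripper value outside its range is refused whole. The fingers move at their own pace and stop on an object; FORCE is the grip in N (left out, the last holds). Time passes only in rows, so rows that repeat a pose let the fingers close. It gives the time, the measured TCP pose, the force and the opening at its end, in the units of the state.
- env.state(): the state, without advancing time (a new reading comes with each control period).
- env.grab_frame(name): name is "side" or "top" or "wrist"; returns the picture (420x560x3 uint8, red, green, blue); there is no depth.
- env.get_calibration(name): a dict with "mtx" (3x3 intrinsics, pixels), "k1" (the pictures are not rectified: a ray, as slopes to the right and down, at radius r is drawn at 1 + k1 r^2 times it, then the intrinsics apply), "T" (4x4, takes a point from camera to world coordinates); the wrist camera has in their place "hand_eye" (4x4, takes a point from camera to tool coordinates, whose origin is the TCP and whose axes are the tool frame's). Camera axes: x right, y up, looking along -z (the intrinsics and any distortion apply to the point x, -y, -z); pixel columns grow to the right and rows downward; lengths in mm; the calibration is good to about 2 mm. A picture is of the moment at which its call begins: read the wrist's pose just before it. get_calibration takes no time and is no camera call.
- env.job_done(): hands the job in, once; it reports no verdict.
The state is a dict: "time_s": time; "qpos": joint angles; "qvel": joint speeds; "effort": joint torques, N m; "ee_pos": TCP position; "ee_rot": TCP orientation; "force": force on the tool from outside, world axes, zero at the start; "torque": the same for the moment, N m; "gripper_width": finger opening in mm.
Only numpy, scipy, OpenCV 4.12 (cv2) and the standard library are available. Lean on these libraries where they do the work, as an engineer would, in place of code of your own. Each camera call takes 0.05 s, during which the arm holds its last target. There are 200 camera calls.

### The job

The grate of the charcoal grill hangs high on its toothed bar. Take the poker from its rest, put its shank under the tail of the pawl and pry the pawl up out of the teeth - feel for the tail and for its stop, and do not force it - and hold it clear while the grate sinks by its own weight all the way down. Then draw the poker out and lay it back in its rest the way it lay, keeping hand and arm off the grill and leaving the other things on the counter where they are.

Things in the scene. Friction and masses are not known exactly. Their poses are not given: they have to be found in the camera images.
- grill: charcoal grill, fixed. Origin on the counter under its lift column, +x away from the robot, z up. Column: grey steel channel 52 (x) by 38 (y) by 213 mm tall, open to -x, on a base plate 84 by 64 by 8. Fire box 153 mm tall on the column's +y side, x -50 to 190, y 50 to 410 mm, the grate above it. Open room in front of the column (-x) and to its right (-y).
- lift (a joint): height of grate and toothed bar over the bottom stop, m: 0 is all the way down. The bar stands in the column, saw teeth 7 mm deep to -x, pitch 10 mm. It starts hung on the pawl at 0.04 to 0.095. Pawl held clear, the grate (15 to 24 N with its bar) sinks by itself at 14 to 22 mm/s against an oil damper; if the pawl drops in early it catches the next tooth.
- pad_drawn (a point): underside of the pawl's tail pad as drawn, 186 mm up, 108 mm in front of the grill's origin, fixed to the grill. The real pad is straight above or below it by up to 18 mm: the pawl bracket is clamped in upright slots and its height is not measured. Pad: 34 mm (x) by 26 (y) by 8 thick, level, free below and at the sides, on a neck 14 wide to the column
- poker: fire poker, 190 g: flat-sided wooden handle 16 wide (y), 20 mm tall (z), x -75 to +55 mm, then a straight round steel shank 8 mm thick to its tip at x +167. Origin on the axis inside the handle, +x to the tip. Balance point 22 mm in front of the origin. It gives and may slip a little in the grip when its tip is loaded.
- poker_tip (a point): the poker's tip, on its axis, 167 mm from the poker's origin
- rest: poker rest, fixed: foot 220 by 70 by 6 mm, two upright forks 10 mm thick at x -60 and +100 mm, slots 26 mm wide (y), 14 deep. Origin on the counter, +x as the poker points. The poker lies with its axis 55 mm up, its origin over the rest's within 15 mm: handle in the rear slot (floor 45 mm up), shank in the front one (floor 51). Free below the handle between the forks.
- pawl_pin (a point): the pawl's pin as drawn (really up to 18 mm higher or lower, as the pad). Steel bell-crank, its hook hanging 50 mm down to the bar, its pad 90 mm in front of the pin. Prying the pad up takes 3 to 7 N till the tooth lets go, then 1 to 2 N; clear with the pad 10 mm up, hard stop at 12 mm. Over 10 N would bend it. Let go, it springs back in.
- sauce_bottle: bystander: clear upright bottle with a red cap, 60 mm across, 170 mm tall; origin under its centre
- shaker: bystander: glass jar with a steel cap, 60 mm across, 100 mm tall; origin under its centre
- bowl: bystander: blue ceramic bowl, 110 mm across, 50 mm tall; origin under its centre
- cup: bystander: white ceramic cup, 70 mm across, 85 mm tall; origin under its centre
- can: bystander: plain metal can, 70 mm across, 80 mm tall; origin under its centre
- basting_brush: bystander: brush with a wooden handle lying flat on the counter
- spatula: bystander: spatula with a dark wooden handle lying flat on the counter

How it is judged:
By the outcome, as a careful person would: the job done as asked, in the order asked, and still so for the second after the job is handed in, with the robot touching nothing.
It also fails if it takes over 58 s, if anything falls off the work surface, if the arm or the gripper's body presses on something with over 40 N, if the wrist force passes 120 N, or if a joint passes its speed limit or range.

## Working session

There is one attempt and no reset: what is moved stays moved. The work goes in short steps, Python scripts to look and compute and a shell command to move; the robot and the scene stay as the last step left them, time stands still between calls to the robot, and variables do not carry over. Pictures are saved under pics/ and viewed, on a budget of 14 in all, crops included, one or two more only if the job needs it, and the job is handed in when it is done.

```bash
mkdir -p pics; ls; python3 - <<'E'
from workcell import env
import cv2,numpy as np
s=env.state();print(s)
for n in("side","top"):
    im=env.grab_frame(n);cv2.imwrite(f"pics/{n}0.png",im[:,:,::-1]);c=env.get_calibration(n);print(n,c)
print(env.get_calibration("wrist"))
E
```

```text
pics
{'time_s': 0.0, 'qpos': array([-7.28810256e+01,  1.83523789e+01,  8.97066755e+01, -2.56903390e-03,
        7.20460768e+01, -1.14714364e+00]), 'qvel': array([ 0.01427025,  0.05732779,  0.07359045,  0.12421917, -0.10852763,
        0.03101241]), 'effort': array([-6.44116408e-04, -4.12462199e+01, -2.31972224e+01,  7.27024348e-02,
        4.55275190e-02, -1.43076863e-04]), 'ee_pos': array([ 180.04479228, -545.5362739 ,  213.1110874 ]), 'ee_rot': array([-89.81624925,  89.89484043, 108.45066293]), 'force': array([-0.54820737,  0.26064273, -0.41818932]), 'torque': array([ 0.0371288 , -0.03025316,  0.03027045]), 'gripper_width': 91.23731877785765}
side {'mtx': array([[388.32934872,   0.        , 271.57782628],
       [  0.        , 388.32934872, 214.55266299],
       [  0.        ,   0.        ,   1.        ]]), 'k1': -0.057675627609644634, 'T': array([[ 9.52986602e-01,  2.21819011e-01, -2.06428832e-01,
         2.69058959e+02],
       [-3.02474945e-01,  6.55833440e-01, -6.91658447e-01,
        -1.02922246e+03],
       [-1.80400616e-02,  7.21580783e-01,  6.92095174e-01,
         9.98776
[... 483 characters left out ...]
4596e-02,  1.57302815e-01,  9.87366207e-01,
         1.41558797e+03],
       [ 0.00000000e+00,  0.00000000e+00,  0.00000000e+00,
         1.00000000e+00]])}
{'mtx': array([[298.46793267,   0.        , 280.65608555],
       [  0.        , 298.46793267, 207.37690359],
       [  0.        ,   0.        ,   1.        ]]), 'k1': 0.02063683769201203, 'hand_eye': array([[-6.81831745e-04,  2.63952359e-01, -9.64535477e-01,
        -1.70060402e+02],
       [ 9.99999549e-01,  8.18122084e-04, -4.83016119e-04,
         3.37667458e-03],
       [ 6.61614531e-04, -9.64535372e-01, -2.63952798e-01,
        -7.62515838e+01],
       [ 0.00000000e+00,  0.00000000e+00,  0.00000000e+00,
         1.00000000e+00]])}
```

View pics/side0.png

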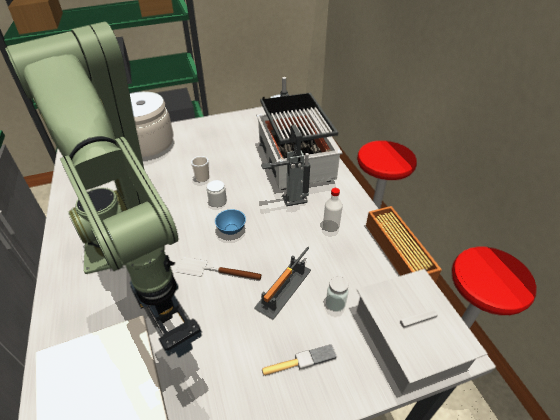

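View pics/top0.png

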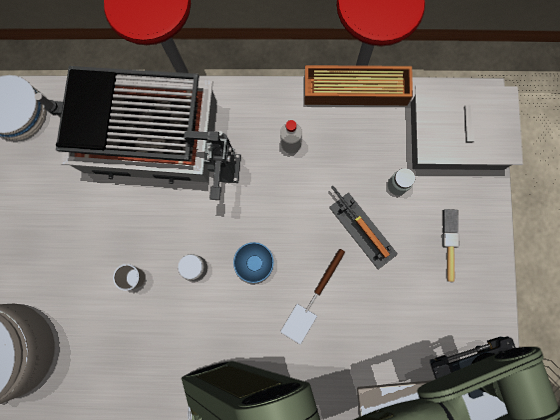

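The side view shows the poker in its rest around (285,280) with the tip up-right, and the column around (298,175). In the top view the poker runs from about (335,188) to (388,256), and the pawl and column are around (225,180). I'll zoom in on both.

```bash
cat > h.py <<'E'
from workcell import env
import cv2,numpy as np
from scipy.spatial.transform import Rotation as Ro
def ray(n,u,v,T=None):
    c=env.get_calibration(n);T=c["T"] if T is None else T
    K=c["mtx"];d=np.array([(u-K[0,2])/K[0,0],(v-K[1,2])/K[1,1]])
    s=d.copy()
    for _ in range(20): s=d/(1+c["k1"]*(s@s))
    w=T[:3,:3]@np.array([s[0],-s[1],-1]);return T[:3,3],w/np.linalg.norm(w)
def plane(n,u,v,z,T=None):
    o,d=ray(n,u,v,T);return o+d*(z-o[2])/d[2]
def tri(r):
    A=sum(np.eye(3)-np.outer(d,d) for o,d in r);b=sum((np.eye(3)-np.outer(d,d))@o for o,d in r)
    p=np.linalg.solve(A,b);return p,[np.linalg.norm(np.cross(p-o,d)) for o,d in r]
def proj(n,p,T=None):
    c=env.get_calibration(n);T=c["T"] if T is None else T
    q=T[:3,:3].T@(np.array(p)-T[:3,3]);s=np.array([q[0],-q[1]])/-q[2];s=s*(1+c["k1"]*(s@s))
    return c["mtx"][:2,:2]@s+c["mtx"][:2,2]
def wristT(s):
    T=np.eye(4);T[:3,:3]=Ro.from_euler("xyz",s["ee_rot"],degrees=True).as_matrix();T[:3,3]=s["ee_pos"]
    return T@env.get_calibration("wrist")["hand_eye"]
def crop(im,x,y,w,h,k):
    return cv2.resize(im[y:y+h,x:x+w],None,fx=k,fy=k,interpolation=cv2.INTER_CUBIC)
E
python3 - <<'E'
from h import *
t=cv2.imread("pics/top0.png");s=cv2.imread("pics/side0.png")
a=crop(t,195,120,60,100,6)[:300*2];
A=np.hstack([crop(t,190,120,66,98,6),crop(s,250,120,66,98,6)]);cv2.imwrite("pics/c1.png",A)
B=np.hstack([crop(t,322,178,80,98,5),crop(s,248,238,70,98,5)]);cv2.imwrite("pics/c2.png",B)
E
```

```text
(no output)
```

View pics/c1.png

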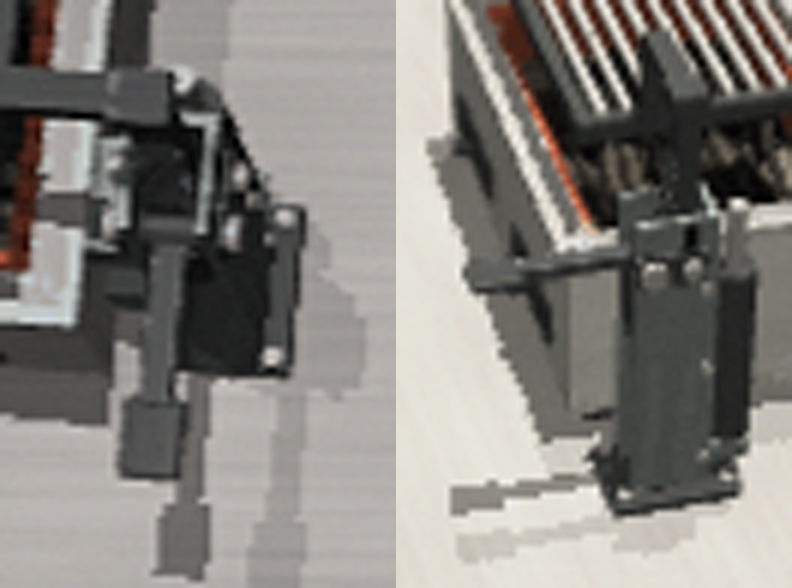

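View pics/c2.png

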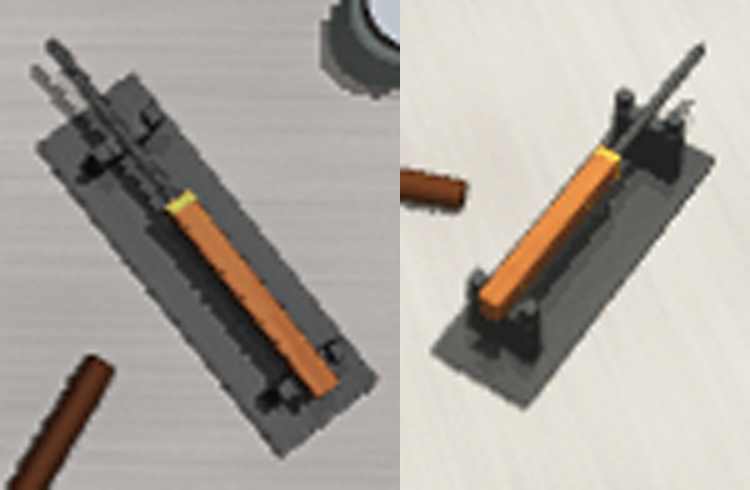

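The c1 crop shows the tail pad. In the top view its corners are about (210–220, 187–200); in the side view its centre is about (265,166). The c2 crop shows the poker tip at top (332.4,186.6) and side (308,247.6), and the handle rear end at top (386.4,255.6).

```bash
python3 - <<'E'
from h import *
np.set_printoptions(precision=1,suppress=True)
T=lambda x,y,z:plane("top",x,y,z)
tip=T(332.4,186.6,55);rear=T(322+324/5,178+388/5,65);fr=T(322+181/5,178+202/5,65)
print("poker tip,rear,collar top",tip,rear,fr, "tri tip",tri([ray("top",332.4,186.6),ray("side",308,247.6)]))
for a,b in((rear,fr),(rear,tip)): d=b-a;print(np.hypot(*d[:2]),np.degrees(np.arctan2(d[1],d[0])))
# foot corners z=6 (top)
q=[(135,75),(38,147),(283,458),(378,378)]
F=[T(322+x/5,178+y/5,6) for x,y in q];print("foot",F)
m1=(F[0]+F[1])/2;m2=(F[2]+F[3])/2;d=m1-m2;print("rest c",(m1+m2)/2,np.hypot(*d[:2]),np.degrees(np.arctan2(d[1],d[0])))
# pad
print("pad tri",tri([ray("top",190+150/6,120+439/6),ray("side",250+92/6,120+272/6)]))
for x,y in((118,478),(180,478),(184,400),(123,400)):print("pad corner z190",T(190+x/6,120+y/6,190))
# base plate z8 right corners; side corners
for x,y in((303,208),(287,376)):print("base",T(190+x/6,120+y/6,8))
for x,y in((618-396,512),(738-396,490)):print("base side",plane("side",250+x/6,120+y/6,8))
for x,y in((620-396,258),(712-396,283)):print("col side front top",plane("side",250+x/6,120+y/6,213))
for x,y in((208,238),(218,118)):print("col top",T(190+x/6,120+y/6,213))
for n,ps in(("top",[("bottle",(291,125),170),("shaker",(402,175),100)]),):
  for l,p,z in ps:print(l,T(*p,z))
E
```

```text
poker tip,rear,collar top [ 613.5 -268.9   55. ] [ 426.  -412.1   65. ] [ 524.9 -337.2   65. ] tri tip (array([ 614.7, -269.2,   53.8]), [np.float64(0.9462369208985072), np.float64(0.9462369208985599)])
124.13109557121491 37.11593956051373
235.93294049398975 37.36512426870262
foot [array([ 605.5, -319.6,    6. ]), array([ 563.7, -264.7,    6. ]), array([ 391.1, -399.7,    6. ]), array([ 435.8, -453. ,    6. ])]
rest c [ 499.  -359.3    6. ] 217.49658823486985 38.100402898958215
pad tri (array([568. ,  32.7, 181.3]), [np.float64(0.33250747196026936), np.float64(0.3325074719602278)])
pad corner z190 [550.2  43.9 190. ]
pad corner z190 [550.5  18.3 190. ]
pad corner z190 [583.2  17.7 190. ]
pad corner z190 [582.9  43.  190. ]
base [714.1  -9.5   8. ]
base [632.   -4.1   8. ]
base side [635.   -9.8   8. ]
base side [714.  -14.7   8. ]
col side front top [630.6 -20.2 213. ]
col side front top [671.3 -58.9 213. ]
col top [646.    6.7 213. ]
col top [696.8   4.2 213. ]
bottle [ 749.8 -154.6  170. ]
shaker [ 637.4 -450.   100. ]
```

```bash
cat >> h.py <<'E'
def Rdown(yaw,tilt=0,flip=False):
    "tool x down; poker dir (yaw) = tool z; tilt raises tip"
    a=np.radians(yaw);p=np.array([np.cos(a),np.sin(a),0]);t=np.radians(tilt)
    up=np.array([0,0,1.]);z=p*np.cos(t)+up*np.sin(t);x=-(up*np.cos(t)-p*np.sin(t))
    if flip: z=-z
    return np.column_stack([x,np.cross(z,x),z])
def rows(pos,R,s=None):
    s=s or env.state();R0=Ro.from_euler("xyz",s["ee_rot"],degrees=True).as_matrix()
    r=Ro.from_matrix(R0.T@R).as_rotvec(degrees=True);d=R0.T@(np.array(pos)-s["ee_pos"])/1000
    print("t",round(s["time_s"],2),"pos",s["ee_pos"].round(1),"F",s["force"].round(1),"w",round(s["gripper_width"],1),
      "\n rows:",r.round(2),d.round(4),"dist",round(np.linalg.norm(d)*1000),"ang",round(np.linalg.norm(r)))
E
python3 - <<'E'
from h import *
s=env.state();print(Ro.from_euler("xyz",s["ee_rot"],degrees=True).as_matrix().round(2))
for f in(0,1):rows([514,-345.5,130],Rdown(37.3,0,f),s)
E
```

```text
[[-0.    0.31 -0.95]
 [ 0.   -0.95 -0.31]
 [-1.   -0.   -0.  ]]
t 0.1 pos [ 180.1 -545.6  213.2] F [-0.7  0.5  0.2] w 91.0 
 rows: [1.6096e+02 1.2000e-01 2.0000e-02] [ 0.0834 -0.0853 -0.3798] dist 398 ang 161
t 0.1 pos [ 180.1 -545.6  213.2] F [-0.7  0.5  0.2] w 91.0 
 rows: [-19.04  -0.02   0.09] [ 0.0834 -0.0853 -0.3798] dist 398 ang 19
```

```bash
python3 -m handwheel '-19 0 0 0.083 -0.085 -0.380 0.07;-19 0 0 0.083 -0.085 -0.380 0.07;-19 0 0 0.083 -0.085 -0.380 0.07;-19 0 0 0.083 -0.085 -0.380 0.07;-19 0 0 0.083 -0.085 -0.380 0.07;-19 0 0 0.083 -0.085 -0.380 0.07;-19 0 0 0.083 -0.085 -0.380 0.07;-19 0 0 0.083 -0.085 -0.380 0.07;-19 0 0 0.083 -0.085 -0.380 0.07;-19 0 0 0.083 -0.085 -0.380 0.07;-19 0 0 0.083 -0.085 -0.380 0.07;-19 0 0 0.083 -0.085 -0.380 0.07' && python3 - <<'E'
from h import *
s=env.state();im=env.grab_frame("wrist");cv2.imwrite("pics/w1.png",im[:,:,::-1])
print(proj("wrist",[484,-368.5,65],wristT(s)),proj("wrist",[613.5,-268.9,55],wristT(s)))
rows([514,-345.5,130],Rdown(37.3,0,1),s)
# orange mask -> axis at z65
h=cv2.cvtColor(im,cv2.COLOR_RGB2HSV);m=cv2.inRange(h,(6,120,80),(20,255,255))
c=max(cv2.findContours(m,0,2)[0],key=cv2.contourArea);b=cv2.boxPoints(cv2.minAreaRect(c));print(b.round(1))
for p in b:print(plane("wrist",*p,65,wristT(s)).round(1))
E
```

```text
time_s: 1.1
ee_pos: [514.8, -345.1, 129.9]
ee_rot: [-59.7, 89.9, 157.7]
force: [0.8, -0.7, 0.1]
gripper_width: 70.1
[279.86486194 263.89888547] [279.04546226  57.4769374 ]
t 1.1 pos [ 514.8 -345.1  129.9] F [ 0.8 -0.7  0.1] w 70.1 
 rows: [0.12 0.06 0.11] [-0.0001 -0.0002  0.0009] dist 1 ang 0
[[222.  341. ]
 [222.3 299.5]
 [528.3 301.8]
 [528.  343.3]]
[ 389.6 -373.2   65. ]
[ 425.4 -348.8   65. ]
[ 588.2 -563.3   65. ]
[ 559.4 -596.1   65. ]
```

View pics/w1.png

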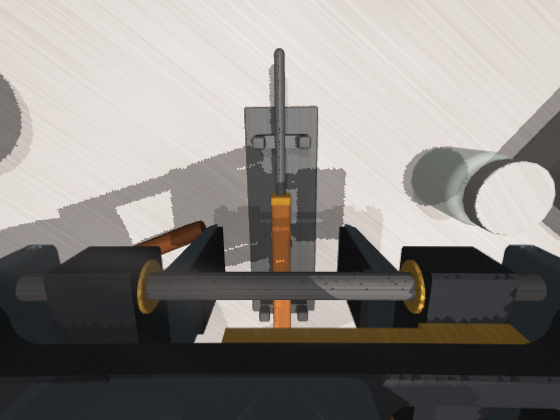

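The wrist view is aligned: tip at (279,52), collar at (281,200), and the handle running down the middle between the fingers. I'll descend and grip.

```bash
python3 -m handwheel '0 0 0 0.04 0 0 0.07;0 0 0 0.07 0 0 0.07;0 0 0 0.085 0 0 0.06;0 0 0 0.094 0 0 0.05;0 0 0 0.094 0 0 0.035;0 0 0 0.094 0 0 0.02;0 0 0 0.094 0 0 0.01;0 0 0 0.094 0 0 0.0;0 0 0 0.094 0 0 0.0;0 0 0 0.094 0 0 0.0' 60; python3 -m handwheel '0 0 0 0 0 0 0;0 0 0 0 0 0 0;0 0 0 -0.01 0 0 0;0 0 0 -0.03 0 0 0;0 0 0 -0.06 0 0 0;0 0 0 -0.09 0 0 0;0 0 0 -0.11 0 0 0;0 0 0 -0.11 0 0 0;0 0 0 -0.11 0 0 0' 60; python3 - <<'E'
from h import *
s=env.state();im=env.grab_frame("wrist");cv2.imwrite("pics/w2.png",im[:,:,::-1])
# shank pixel rows: dark mask tip in column band
T=wristT(s);R=Ro.from_euler("xyz",s["ee_rot"],degrees=True).as_matrix()
print([proj("wrist",s["ee_pos"]+R@np.array([-19,0,-k]),T).round(1) for k in(17,129)])
rows([450,30,130],Rdown(-2.5,0,1),s)
E
```

```text
time_s: 1.98
ee_pos: [514.9, -346.5, 37.9]
ee_rot: [105.3, 89.9, -37.4]
force: [0.2, 0.5, 0.4]
gripper_width: 19.4
time_s: 2.73
ee_pos: [514.7, -346.4, 147.9]
ee_rot: [106.0, 89.9, -36.7]
force: [-0.8, -0.9, -1.4]
gripper_width: 15.2
[array([279.5, 239.1]), array([279.1,  -0.5])]
t 2.73 pos [ 514.7 -346.4  147.9] F [-0.8 -0.9 -1.4] w 15.2 
 rows: [39.77 -0.07 -0.1 ] [ 0.0173 -0.3387 -0.1764] dist 382 ang 40
```

View pics/w2.png

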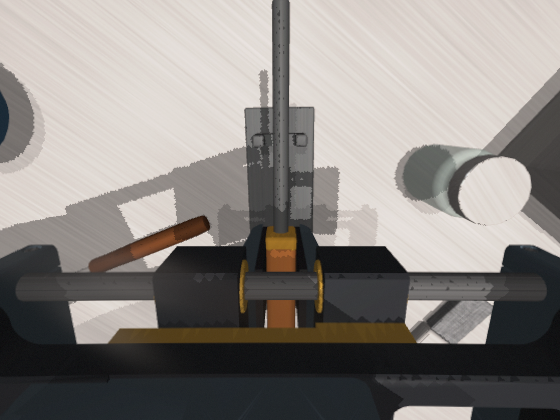

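The poker is held level and straight: tip at about (281,0), collar at (281,232), as predicted for a grip at poker x = +38. Next I'll carry it to the front of the pawl, below pad level.

```bash
python3 -m handwheel '39.8 0 0 0.017 -0.339 -0.176 0;39.8 0 0 0.017 -0.339 -0.176 0;39.8 0 0 0.017 -0.339 -0.176 0;39.8 0 0 0.017 -0.339 -0.176 0;39.8 0 0 0.017 -0.339 -0.176 0;39.8 0 0 0.017 -0.339 -0.176 0;39.8 0 0 0.017 -0.339 -0.176 0;39.8 0 0 0.017 -0.339 -0.176 0;39.8 0 0 0.017 -0.339 -0.176 0;39.8 0 0 0.017 -0.339 -0.176 0;39.8 0 0 0.017 -0.339 -0.176 0;39.8 0 0 0.017 -0.339 -0.176 0'; python3 - <<'E'
from h import *
s=env.state();w=env.grab_frame("wrist")[:,:,::-1];sd=env.grab_frame("side")[:,:,::-1]
cv2.imwrite("pics/c3.png",np.hstack([cv2.resize(w[:300,140:420],None,fx=1.4,fy=1.4),crop(sd,228,130,100,105,4)]))
c=wristT(s)[:3,3];print("cam",c.round(1))
rows([485,30.5,138],Rdown(-2.5,0,1),s)
E
```

```text
time_s: 3.78
ee_pos: [448.0, 30.5, 128.5]
ee_rot: [16.0, 89.8, -166.4]
force: [0.8, 0.9, -2.4]
gripper_width: 16.0
cam [524.7  28.  298.3]
t 3.78 pos [448.   30.5 128.5] F [ 0.8  0.9 -2.4] w 16.0 
 rows: [ 0.1   0.18 -0.05] [-0.0096 -0.0015 -0.0369] dist 38 ang 0
```

View pics/c3.png

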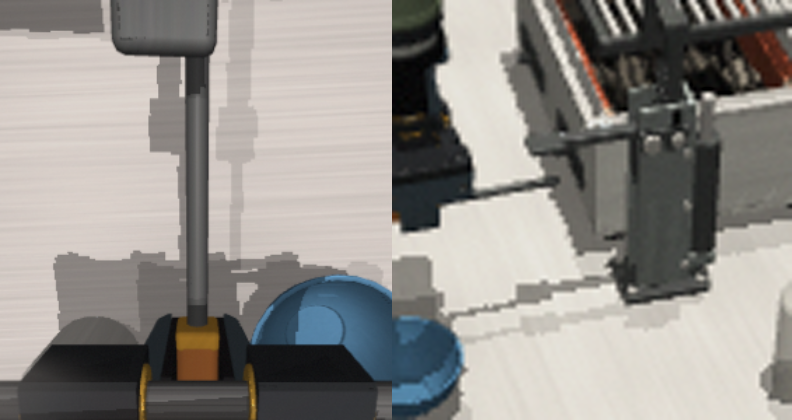

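In the wrist crop the pad's front edge is at about wrist px (220–294, 36), with the shank passing under it at u≈281. The pad is therefore to the left (+y) of the shank, and I'll work out by how much.

```bash
python3 - <<'E'
from h import *
s=env.state();T=wristT(s)
for z in(170,175,180,185,190):
    print(z,plane("wrist",220.5,32,z,T).round(1),plane("wrist",294,32,z,T).round(1),"corner lower",plane("wrist",257,38,z,T).round(1))
print("shank",plane("wrist",280.7,60,147.5,T).round(1),plane("wrist",281,210,147.5,T).round(1))
rows([485,33,138],Rdown(-2.5,0,1),s)
E
```

```text
170 [560.5  47.9 170. ] [559.3  19.8 170. ] corner lower [557.9  34.1 170. ]
175 [559.1  47.1 175. ] [558.  20. 175.] corner lower [556.6  33.8 175. ]
180 [557.8  46.3 180. ] [556.6  20.3 180. ] corner lower [555.4  33.5 180. ]
185 [556.4  45.4 185. ] [555.3  20.6 185. ] corner lower [554.1  33.2 185. ]
190 [555.1  44.6 190. ] [554.   20.8 190. ] corner lower [552.8  32.9 190. ]
shank [554.1  25.1 147.5] [482.2  28.2 147.5]
t 3.88 pos [448.9  29.3 129.1] F [ 0.9 -0.2 -2.7] w 15.7 
 rows: [-0.07  0.1  -0.04] [-0.009  -0.0053 -0.0359] dist 37 ang 0
```

```bash
python3 -m handwheel '0 0 0 -0.005 -0.009 0 0;0 0 0 -0.005 -0.0098 -0.015 0;0 0 0 -0.005 -0.0098 -0.037 0;0 0 0 -0.005 -0.0098 -0.037 0;0 0 0 -0.005 -0.0098 -0.037 0;0 0 0 -0.005 -0.0098 -0.037 0' 60;python3 -m handwheel '0 0 0 -0.003 0 0 0;0 0 0 -0.006 0 0 0;0 0 0 -0.008 0 0 0;0 0 0 -0.008 0 0 0'; python3 -m handwheel '0 0 0 -0.001 0 0 0;0 0 0 -0.002 0 0 0;0 0 0 -0.002 0 0 0;0 0 0 -0.002 0 0 0';python3 -m handwheel '0 0 0 -0.001 0 0 0;0 0 0 -0.002 0 0 0;0 0 0 -0.002 0 0 0;0 0 0 -0.002 0 0 0'
```

```text
time_s: 4.38
ee_pos: [486.1, 37.8, 134.7]
ee_rot: [4.8, 89.9, -177.8]
force: [-0.9, -1.0, -2.2]
gripper_width: 15.8
time_s: 4.72
ee_pos: [486.8, 38.3, 143.7]
ee_rot: [-177.2, 89.9, 0.2]
force: [0.4, -0.2, -2.1]
gripper_width: 15.5
time_s: 5.05
ee_pos: [486.6, 38.3, 145.0]
ee_rot: [101.5, 90.0, -81.0]
force: [0.3, 0.0, -2.4]
gripper_width: 15.3
time_s: 5.38
ee_pos: [486.7, 38.3, 147.0]
ee_rot: [154.3, 90.0, -28.2]
force: [-0.9, 0.4, -2.2]
gripper_width: 15.9
```

```bash
for i in 1; do :; done; python3 -m handwheel '0 0 0 -0.001 0 0 0;0 0 0 -0.001 0 0 0;0 0 0 -0.001 0 0 0'|egrep 'pos|force'; python3 -m handwheel '0 0 0 -0.001 0 0 0;0 0 0 -0.001 0 0 0;0 0 0 -0.001 0 0 0'|egrep 'pos|force';python3 -m handwheel '0 0 0 -0.001 0 0 0;0 0 0 -0.001 0 0 0;0 0 0 -0.001 0 0 0'|egrep 'pos|force';python3 -m handwheel '0 0 0 -0.001 0 0 0;0 0 0 -0.001 0 0 0;0 0 0 -0.001 0 0 0'|egrep 'pos|force'
```

```text
ee_pos: [486.7, 38.3, 148.0]
force: [-0.5, 1.0, -3.0]
ee_pos: [486.7, 38.3, 149.0]
force: [-0.5, -0.2, -1.6]
ee_pos: [486.7, 38.3, 150.0]
force: [0.4, 0.8, -2.5]
ee_pos: [486.7, 38.3, 151.0]
force: [0.4, -0.1, -1.1]
```

```bash
python3 -m handwheel '0 0 0 -0.001 0 0 0;0 0 0 -0.001 0 0 0;0 0 0 -0.001 0 0 0'|egrep 'pos|force'; python3 -m handwheel '0 0 0 -0.001 0 0 0;0 0 0 -0.001 0 0 0;0 0 0 -0.001 0 0 0'|egrep 'pos|force';python3 -m handwheel '0 0 0 -0.001 0 0 0;0 0 0 -0.001 0 0 0;0 0 0 -0.001 0 0 0'|egrep 'pos|force'
```

```text
ee_pos: [486.7, 38.3, 152.0]
force: [-0.4, 0.0, -1.5]
ee_pos: [486.7, 38.3, 153.0]
force: [-0.1, -0.0, -2.4]
ee_pos: [486.7, 38.3, 154.0]
force: [0.8, 0.7, -2.3]
```

```bash
python3 - <<'E'
from h import *
s=env.state();w=env.grab_frame("wrist")[:,:,::-1];sd=env.grab_frame("side")[:,:,::-1]
print(s["force"],s["torque"],s["ee_pos"])
cv2.imwrite("pics/c4.png",np.hstack([cv2.resize(w[:300,140:420],None,fx=1.4,fy=1.4),crop(sd,238,130,80,84,5)]))
E
```

```text
[ 0.81934598  0.68884921 -2.2780461 ] [ 0.01282738 -0.0750476  -0.03844557] [486.68419733  38.28591117 153.99995019]
```

View pics/c4.png

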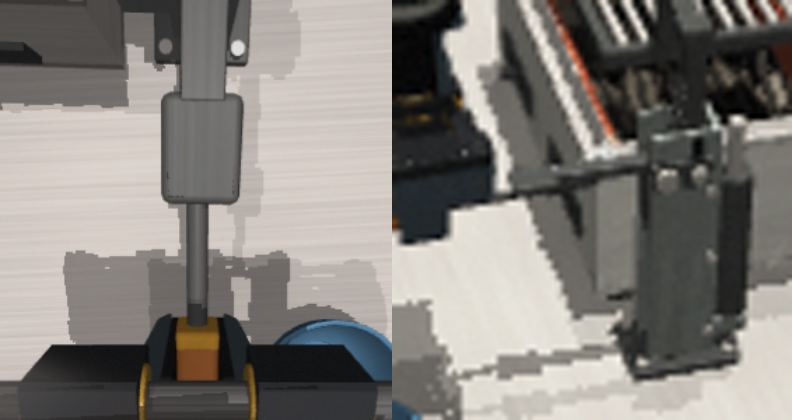

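The shank lies centred under the pad (wrist crop: pad x 162–240, shank at 197) but isn't touching it yet. I'll keep feeling upward.

```bash
python3 -m handwheel '0 0 0 -0.001 0 0 0;0 0 0 -0.001 0 0 0;0 0 0 -0.001 0 0 0'|egrep 'pos|force'; python3 -m handwheel '0 0 0 -0.001 0 0 0;0 0 0 -0.001 0 0 0;0 0 0 -0.001 0 0 0'|egrep 'pos|force';python3 -m handwheel '0 0 0 -0.001 0 0 0;0 0 0 -0.001 0 0 0;0 0 0 -0.001 0 0 0'|egrep 'pos|force'
```

```text
ee_pos: [486.7, 38.3, 155.0]
force: [0.1, 0.1, -2.0]
ee_pos: [486.5, 38.3, 155.7]
force: [1.0, 0.4, -2.4]
ee_pos: [486.4, 38.3, 156.6]
force: [0.8, -0.7, -5.5]
```

```bash
python3 -m handwheel '0 0 0 -0.001 0 0 0;0 0 0 -0.001 0 0 0;0 0 0 -0.001 0 0 0'|egrep 'pos|force'; python3 -m handwheel '0 0 0 -0.001 0 0 0;0 0 0 -0.001 0 0 0;0 0 0 -0.001 0 0 0'
```

```text
ee_pos: [486.3, 38.3, 157.6]
force: [0.6, 0.5, -7.3]
time_s: 8.48
ee_pos: [486.2, 38.3, 158.8]
ee_rot: [7.4, 89.9, -175.2]
force: [1.5, -0.5, -7.7]
gripper_width: 15.5
```

```bash
python3 -m handwheel '0 0 0 -0.001 0 0 0;0 0 0 -0.001 0 0 0;0 0 0 -0.001 0 0 0'|egrep 'pos|force'; python3 - <<'E'
from h import *
s=env.state();print(s["torque"],s["force"]);w=env.grab_frame("wrist");cv2.imwrite("pics/w5.png",w[:,:,::-1])
print(env.state()["force"])
E
```

```text
ee_pos: [486.3, 38.3, 159.8]
force: [0.9, -0.0, -8.6]
[0.09646336 0.63299335 0.00450874] [ 0.89233265 -0.03696877 -8.62365015]
[ 0.33816433  0.28063752 -8.22163722]
```

```bash
python3 -m handwheel '0 0 0 -0.001 0 0 0;0 0 0 -0.001 0 0 0;0 0 0 -0.001 0 0 0'|egrep 'pos|force'; python3 -m handwheel '0 0 0 -0.001 0 0 0;0 0 0 -0.001 0 0 0;0 0 0 -0.001 0 0 0'|egrep 'pos|force'
```

```text
ee_pos: [486.3, 38.3, 160.9]
force: [1.3, -0.9, -8.3]
ee_pos: [487.0, 38.3, 162.7]
force: [-1.4, 0.5, -3.4]
```

The tooth let go: load fell from about 6 N to about 1.3 N. Now I'll raise it to clear and feel for the stop.

```bash
python3 -m handwheel '0 0 0 -0.001 0 0 0;0 0 0 -0.002 0 0 0;0 0 0 -0.002 0 0 0'|egrep 'pos|force'; python3 -m handwheel '0 0 0 -0.001 0 0 0;0 0 0 -0.001 0 0 0;0 0 0 -0.001 0 0 0'|egrep 'pos|force';python3 -m handwheel '0 0 0 -0.001 0 0 0;0 0 0 -0.001 0 0 0;0 0 0 -0.001 0 0 0'|egrep 'time|pos|force'
```

```text
ee_pos: [486.9, 38.3, 164.2]
force: [-0.9, 0.1, -5.7]
ee_pos: [486.8, 38.3, 164.7]
force: [1.4, -0.1, -6.8]
time_s: 10.03
ee_pos: [486.5, 38.2, 165.7]
force: [2.2, 0.1, -8.6]
```

The stop is felt (load rising to about 6 N). I'll ease back about 1.5 mm, hold, and watch the grate.

```bash
python3 -m handwheel '0 0 0 0.0015 0 0 0;0 0 0 0.0015 0 0 0;0 0 0 0.0015 0 0 0'|egrep 'time|pos|force'; python3 - <<'E'
from h import *
cv2.imwrite("pics/s6.png",env.grab_frame("side")[:,:,::-1])
E
H='0 0 0 0 0 0 0'; python3 -m handwheel '0 0 0 0 0 0 0;0 0 0 0 0 0 0;0 0 0 0 0 0 0;0 0 0 0 0 0 0;0 0 0 0 0 0 0;0 0 0 0 0 0 0;0 0 0 0 0 0 0;0 0 0 0 0 0 0;0 0 0 0 0 0 0;0 0 0 0 0 0 0;0 0 0 0 0 0 0;0 0 0 0 0 0 0'|egrep 'time|pos|force'; python3 - <<'E'
from h import *
b=env.grab_frame("side")[:,:,::-1];cv2.imwrite("pics/s7.png",b)
a=cv2.imread("pics/side0.png");c=cv2.imread("pics/s6.png")
r=np.s_[60:150,240:350]
print(cv2.absdiff(a,c)[r].mean(),cv2.absdiff(b,c)[r].mean())
cv2.imwrite("pics/c5.png",np.hstack([crop(x,245,65,95,150,2.8) for x in(a,c,b)]))
E
```

```text
time_s: 10.28
ee_pos: [486.7, 38.3, 164.8]
force: [-0.4, 1.2, -3.9]
time_s: 11.33
ee_pos: [486.7, 38.3, 164.4]
force: [-0.3, 0.6, -3.3]
32.804713804713806 22.856868686868687
```

View pics/c5.png

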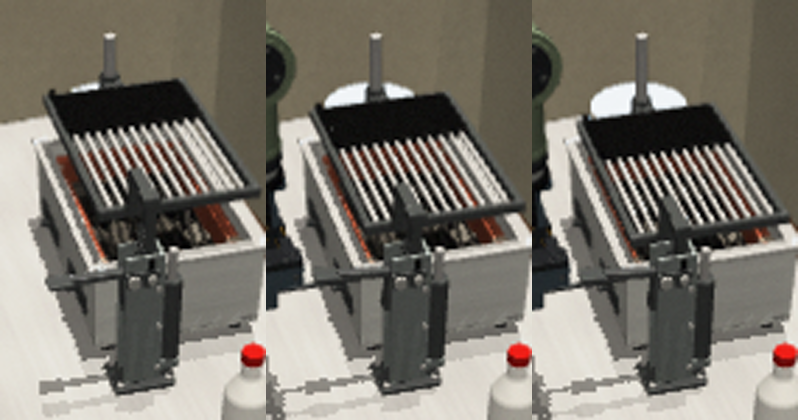

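The grate is sinking: the bar top in the three crops moves from y≈175 to 190 to 203. I'll keep holding.

```bash
cat > d.py <<'E'
from h import *
import sys
b=env.grab_frame("side")[:,:,::-1];p=cv2.imread("pics/last.png")
if p is not None:print("diff",cv2.absdiff(b,p)[60:135,245:345].mean())
cv2.imwrite("pics/last.png",b)
E
cp pics/s7.png pics/last.png
python3 -m handwheel '0 0 0 -0.0005 0 0 0;0 0 0 -0.0005 0 0 0;0 0 0 -0.0005 0 0 0;0 0 0 -0.0005 0 0 0;0 0 0 -0.0005 0 0 0;0 0 0 -0.0005 0 0 0;0 0 0 -0.0005 0 0 0;0 0 0 -0.0005 0 0 0;0 0 0 -0.0005 0 0 0;0 0 0 -0.0005 0 0 0;0 0 0 -0.0005 0 0 0;0 0 0 -0.0005 0 0 0'|egrep 'time|pos|force';python3 d.py
python3 -m handwheel '0 0 0 0 0 0 0;0 0 0 0 0 0 0;0 0 0 0 0 0 0;0 0 0 0 0 0 0;0 0 0 0 0 0 0;0 0 0 0 0 0 0;0 0 0 0 0 0 0;0 0 0 0 0 0 0;0 0 0 0 0 0 0;0 0 0 0 0 0 0;0 0 0 0 0 0 0;0 0 0 0 0 0 0'|egrep 'time|pos|force';python3 d.py
python3 -m handwheel '0 0 0 0 0 0 0;0 0 0 0 0 0 0;0 0 0 0 0 0 0;0 0 0 0 0 0 0;0 0 0 0 0 0 0;0 0 0 0 0 0 0;0 0 0 0 0 0 0;0 0 0 0 0 0 0;0 0 0 0 0 0 0;0 0 0 0 0 0 0;0 0 0 0 0 0 0;0 0 0 0 0 0 0'|egrep 'time|pos|force';python3 d.py
python3 -m handwheel '0 0 0 0 0 0 0;0 0 0 0 0 0 0;0 0 0 0 0 0 0;0 0 0 0 0 0 0;0 0 0 0 0 0 0;0 0 0 0 0 0 0;0 0 0 0 0 0 0;0 0 0 0 0 0 0;0 0 0 0 0 0 0;0 0 0 0 0 0 0;0 0 0 0 0 0 0;0 0 0 0 0 0 0'|egrep 'time|pos|force';python3 d.py
```

```text
time_s: 12.38
ee_pos: [486.6, 38.3, 164.9]
force: [-0.3, 0.0, -5.8]
diff 19.44311111111111
time_s: 13.43
ee_pos: [486.6, 38.3, 164.9]
force: [0.8, 0.2, -5.0]
diff 1.2373333333333334
time_s: 14.48
ee_pos: [486.6, 38.3, 164.9]
force: [-0.5, 0.2, -5.3]
diff 1.2348
time_s: 15.53
ee_pos: [486.6, 38.3, 164.9]
force: [-0.2, 0.5, -5.4]
diff 1.2349777777777777
```

```bash
python3 - <<'E'
from h import *
b=cv2.imread("pics/last.png");t=env.grab_frame("top")[:,:,::-1]
cv2.imwrite("pics/c6.png",np.hstack([crop(b,245,65,95,150,3.6),crop(t,175,60,110,150,3.6)]))
# projected z scale at bar, and drop by template match of bar top
a=cv2.imread("pics/side0.png");x,y=int(245+137/2.8),int(65+175/2.8)
tp=a[y-6:y+10,x-8:x+9];r=cv2.matchTemplate(b[60:170,x-20:x+22],tp,cv2.TM_CCOEFF_NORMED);i=cv2.minMaxLoc(r)
print(i[1],"shift px",i[3][0]+x-20-(x-8),i[3][1]+60-(y-6))
P=[proj("side",[675,27,z]) for z in(250,275,300,325)];print(np.round(P,1),(x,y))
E
```

```text
0.9133972525596619 shift px 0 14
[[295.1 144. ]
 [295.3 137.8]
 [295.4 131.5]
 [295.6 124.9]] (293, 127)
```

View pics/c6.png

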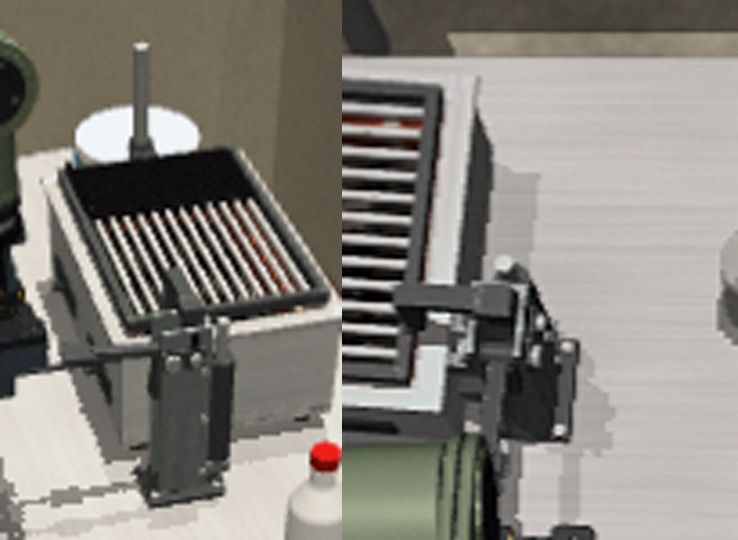

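The grate sits down in the fire box and has stopped moving with the pawl held clear; it dropped about 55 mm. I'll lower the poker, draw it out, and check how it lies in the grip.

```bash
python3 -m handwheel '0 0 0 0.004 0 0 0;0 0 0 0.008 0 0 0;0 0 0 0.012 0 0 0;0 0 0 0.016 0 0 0;0 0 0 0.021 0 0 0;0 0 0 0.026 0 0 0;0 0 0 0.026 0 0.02 0;0 0 0 0.026 0 0.05 0;0 0 0 0.026 0 0.08 0;0 0 0 0.026 0 0.095 0;0 0 0 0.026 0 0.095 0;0 0 0 0.026 0 0.095 0'; python3 - <<'E'
from h import *
s=env.state();im=env.grab_frame("wrist");cv2.imwrite("pics/w8.png",im[:,:,::-1])
sd=env.grab_frame("side")[:,:,::-1];cv2.imwrite("pics/s8.png",sd)
rows([514.9,-346.5,140],Rdown(37.4,0,1),s)
d=cv2.cvtColor(cv2.imread("pics/last.png"),6);e=cv2.cvtColor(sd,6);print(cv2.absdiff(d,e)[60:135,265:345].mean())
cv2.imwrite("pics/c8.png",np.hstack([cv2.resize(im[:300,140:420,::-1],None,fx=1.4,fy=1.4),crop(sd,200,100,100,105,4)]))
E
```

```text
time_s: 16.63
ee_pos: [391.9, 42.5, 139.1]
ee_rot: [-177.8, 89.9, -0.4]
force: [0.4, -0.2, -0.9]
gripper_width: 15.9
t 16.63 pos [391.9  42.5 139.1] F [ 0.4 -0.2 -0.9] w 15.9 
 rows: [-3.992e+01 -1.000e-01 -3.000e-02] [-0.0006  0.3833 -0.14  ] dist 408 ang 40
1.1433333333333333
```

View pics/c8.png

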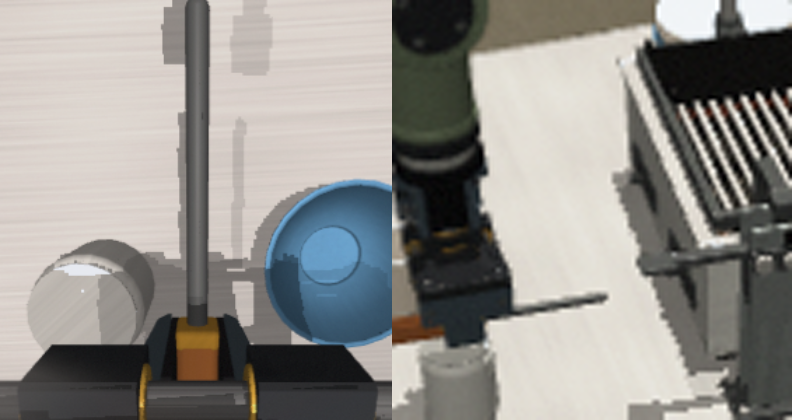

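The tip is at the same pixel as when first lifted (about (281,0)), so it hasn't slipped noticeably. Carrying it back over the rest.

```bash
python3 -m handwheel '-40 0 0 0 0.383 -0.140 0;-40 0 0 0 0.383 -0.140 0;-40 0 0 0 0.383 -0.140 0;-40 0 0 0 0.383 -0.140 0;-40 0 0 0 0.383 -0.140 0;-40 0 0 0 0.383 -0.140 0;-40 0 0 0 0.383 -0.140 0;-40 0 0 0 0.383 -0.140 0;-40 0 0 0 0.383 -0.140 0;-40 0 0 0 0.383 -0.140 0;-40 0 0 0 0.383 -0.140 0;-40 0 0 0 0.383 -0.140 0'>/dev/null; python3 -m handwheel '0 0 0 0 0 0 0;0 0 0 0 0 0 0'; python3 - <<'E'
from h import *
s=env.state();im=env.grab_frame("wrist");cv2.imwrite("pics/w9.png",im[:,:,::-1])
rows([514.9,-346.5,60],Rdown(37.4,0,1),s)
a=cv2.imread("pics/w2.png");print(cv2.absdiff(a,im[:,:,::-1])[:220,230:330].mean())
E
```

```text
time_s: 17.9
ee_pos: [514.7, -346.1, 138.0]
ee_rot: [-85.1, 89.9, 132.3]
force: [0.3, 0.4, -1.7]
gripper_width: 16.1
t 17.9 pos [ 514.7 -346.1  138. ] F [ 0.3  0.4 -1.7] w 16.1 
 rows: [0.05 0.01 0.1 ] [0.078  0.0006 0.0001] dist 78 ang 0
5.7745
```

```bash
python3 -m handwheel '0 0 0 0.035 0 0 0;0 0 0 0.06 0 0 0;0 0 0 0.078 0 0 0;0 0 0 0.078 0 0 0;0 0 0 0.086 0 0 0;0 0 0 0.091 0 0 0;0 0 0 0.095 0 0 0;0 0 0 0.095 0 0 0;0 0 0 0.095 0 0 0'; python3 -m handwheel '0 0 0 0.002 0 0 0;0 0 0 0.002 0 0 0;0 0 0 0.003 0 0 0;0 0 0 0.003 0 0 0;0 0 0 0.003 0 0 0'
```

```text
time_s: 18.7
ee_pos: [515.0, -346.5, 44.6]
ee_rot: [105.9, 89.9, -36.6]
force: [0.3, 0.1, -2.0]
gripper_width: 15.6
time_s: 19.12
ee_pos: [514.6, -346.4, 41.0]
ee_rot: [70.5, 90.0, -72.1]
force: [-0.6, -0.1, -1.7]
gripper_width: 15.6
```

```bash
python3 -m handwheel '0 0 0 0.001 0 0 0;0 0 0 0.002 0 0 0;0 0 0 0.002 0 0 0;0 0 0 0.002 0 0 0'|egrep 'pos|force'; python3 -m handwheel '0 0 0 0.001 0 0 0;0 0 0 0.001 0 0 0;0 0 0 0.001 0 0 0'|egrep 'pos|force'; python3 - <<'E'
from h import *
im=env.grab_frame("wrist");cv2.imwrite("pics/w10.png",im[:,:,::-1]);print(env.state()["torque"])
E
```

```text
ee_pos: [514.7, -346.4, 39.0]
force: [-0.3, -0.0, -1.2]
ee_pos: [514.8, -346.5, 38.6]
force: [-1.7, -0.1, 4.8]
[ 0.29668358 -0.00264917  0.08941023]
```

The poker is seated: fz rises at TCP z 38.6 (it lay at 37.9). I'll ease off slightly and open.

```bash
python3 -m handwheel '0 0 0 -0.0005 0 0 0;0 0 0 -0.0005 0 0 0.0;0 0 0 -0.0005 0 0 0.016;0 0 0 -0.0005 0 0 0.02;0 0 0 -0.0005 0 0 0.03;0 0 0 -0.0005 0 0 0.04;0 0 0 -0.0005 0 0 0.05;0 0 0 -0.0005 0 0 0.06;0 0 0 -0.0005 0 0 0.07;0 0 0 -0.0005 0 0 0.07;0 0 0 -0.0005 0 0 0.07;0 0 0 -0.0005 0 0 0.07' 10|egrep 'pos|force|width'; python3 -m handwheel '0 0 0 -0.01 0 0 0.07;0 0 0 -0.03 0 0 0.07;0 0 0 -0.06 0 0 0.07;0 0 0 -0.092 0 0 0.07;0 0 0 -0.092 0 0 0.07;0 0 0 -0.092 0 0 0.07'; python3 - <<'E'
from h import *
s=env.state();im=env.grab_frame("wrist")[:,:,::-1];sd=env.grab_frame("side")[:,:,::-1]
a=cv2.imread("pics/side0.png")
cv2.imwrite("pics/c10.png",np.hstack([cv2.resize(im[20:320,180:400],None,fx=1.4,fy=1.4),crop(sd,248,238,70,105,4)]))
w1=cv2.imread("pics/w1.png");print(cv2.absdiff(w1,im)[:220,230:330].mean())
rows([300,-346.5,260],Rdown(37.4,0,1),s)
E
```

```text
ee_pos: [514.7, -346.3, 38.5]
force: [0.1, 0.5, 0.4]
gripper_width: 69.3
time_s: 21.25
ee_pos: [515.9, -347.2, 133.5]
ee_rot: [107.3, 89.7, -35.2]
force: [0.1, -0.6, -0.7]
gripper_width: 69.9
8.522409090909091
t 21.25 pos [ 515.9 -347.2  133.5] F [ 0.1 -0.6 -0.7] w 69.9 
 rows: [ 0.06 -0.1  -0.32] [-0.1275 -0.1312  0.1707] dist 250 ang 0
```

View pics/c10.png

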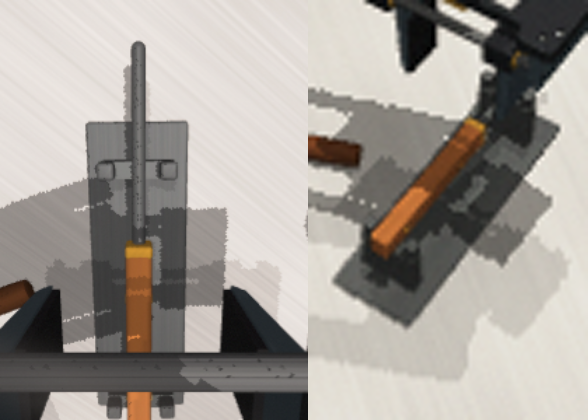

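The poker lies in both slots as before (wrist crop: tip at (138,45), shank centred between the fork prongs). Now I'll retreat and do a final comparison with the first pictures.

```bash
python3 -m handwheel '0 0 0 -0.08 0 0 0.07;0 0 0 -0.127 0 0 0.07;0 0 0 -0.127 0 0 0.07;0 0 0 -0.127 0 0 0.07;0 0 0 -0.127 -0.131 0.17 0.07;0 0 0 -0.127 -0.131 0.17 0.07;0 0 0 -0.127 -0.131 0.17 0.07;0 0 0 -0.127 -0.131 0.17 0.07;0 0 0 -0.127 -0.131 0.17 0.07;0 0 0 -0.127 -0.131 0.17 0.07;0 0 0 -0.127 -0.131 0.17 0.07;0 0 0 -0.127 -0.131 0.17 0.07'; python3 - <<'E'
from h import *
sd=env.grab_frame("side")[:,:,::-1];t=env.grab_frame("top")[:,:,::-1]
cv2.imwrite("pics/f_side.png",sd);cv2.imwrite("pics/f_top.png",t)
o=cv2.imread("pics/top0.png");D=cv2.absdiff(o,t).max(2)
d=cv2.addWeighted(t,.5,cv2.merge([D]*3),.5,0)
cv2.imwrite("pics/f.png",np.hstack([cv2.resize(np.vstack([t,d]),(400,600)),cv2.resize(np.vstack([sd[60:340,150:430]]),(400,400)).copy() if 0 else np.vstack([cv2.resize(sd,(400,300)),cv2.resize(sd[60:270,150:430],(400,300))])]))
for img in(o,t):
    m=cv2.inRange(cv2.cvtColor(img,40),(6,140,80),(20,255,255))[170:280,320:410]
    c=max(cv2.findContours(m,0,2)[0],key=cv2.contourArea);print(cv2.minAreaRect(c))
E
```

```text
time_s: 22.35
ee_pos: [300.3, -345.8, 256.9]
ee_rot: [-151.3, 90.0, 66.1]
force: [-0.1, -0.2, 0.2]
gripper_width: 70.1
((52.820167541503906, 67.24652862548828), (46.68339538574219, 5.749669075012207), 51.63251495361328)
((52.5196533203125, 67.10263061523438), (47.240928649902344, 6.588498115539551), 52.594642639160156)
```

View pics/f.png

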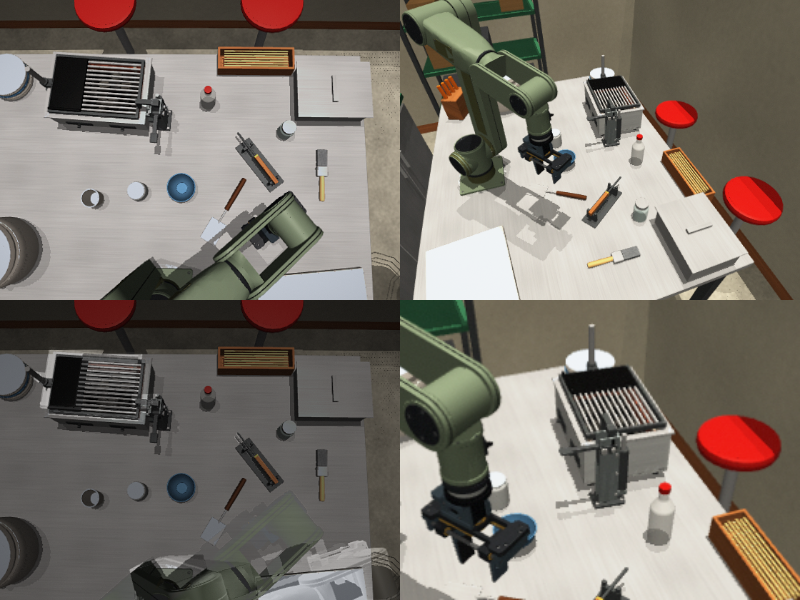

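The difference picture shows change only at the grate and the arm. The bystanders are unmoved, and the poker is back within about 1 px (1° in yaw). Handing in.

```bash
python3 -c "from workcell import env;print(env.job_done())"
```

```text
the job is handed in; nothing more can be done
None
```

The grate is all the way down, the poker is back in its rest, and the job is handed in at about 22.5 s of the 58 s allowed.

- **Prying:** I gripped the poker near the front of its handle and felt the tail pad about 178 mm up. The tooth let go at about 6 N and the stop was felt at a similar load, so the pawl stayed well under 10 N.
- **Sinking:** I held the pawl clear until the side pictures stopped changing for three seconds. The grate dropped about 55 mm and now sits inside the fire box.
- **Laying back:** I lowered the poker, drew it out and laid it back. It lies within about 1 pixel and 1° of where it started.
- **Other things:** The before-and-after top pictures differ only at the grate and the arm. The arm now stands clear of everything.

**Checks that disagreed:** The cameras first put the pad's underside at about 173 mm, about 5 mm lower than where it was felt. When laid back, the poker seated with the tool 0.7 mm higher than where I had gripped it.

I judged that the grate had reached the bottom from the pictures alone, since nothing measures its height directly.

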